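# Pack the honey jar away and clamp the box shut

### The arm

A 6-joint arm with a two-finger parallel gripper is mounted at the origin on a cart in front of the work surface, level with it; the furniture and walls round the work are solid. World frame = base frame: x ahead of the robot, y to its left, z up, the work surface at z = 0. Lengths are in mm, angles in rad, forces in N, time in s.
With the tool pointing down it reaches from about 400 to 925 mm from the base axis. Payload 3.4 kg.
Tool frame: the origin (TCP) lies midway between the tips of the shut fingers; the grasp point (between the pads) lies 19 mm behind it; z points along the fingers, y is the line along which they close (so a half turn about z gives the same grasp; the last joint's range is limited). The gripper opens to 85 mm and grips with 20 to 120 N. Pads are 22 mm wide; open, the fingers measure 114 mm over their backs; the gripper's body (76 mm by 85 mm) begins 54 mm behind the grasp point. The pads swing forward as they close: fully open they stand 13 mm farther back than shut.
Start: joints at [-1.359, 0.307, 1.506, -0, 1.328, -0.073], TCP at [162.082, -551.689, 231.305] pointing down, gripper open.
Joint ranges: [-3.12, 3.12], [-1.05, 2.28], [0.14, 2.33], [-1.42, 4.57], [0.1, 2.73], [-2.68, 2.68]. Speed limits (rad/s): [2.57, 2.57, 3.14, 3.14, 3.14, 3.14].

### API

Orientations are given as a rotation vector (axis times angle).
In Python, from workcell import r, viewer gives the robot as it stands.
- The arm moves only by the shell command python3 -m handwheel 'ROWS' [FORCE]. ROWS is JSON, a list of rows, each a list of 3 entries, a list of its own where there are three numbers: the opening in per cent of the stroke, from 0 (shut) to 100 (fully open), then the shift along the tool's x, y, z in cm, then the turn about the tool's z in units of 5 degrees (1.0 is 5 degrees). In form: [[grip, [x, y, z], twist], ...]. A call has 1 to 10 rows; each row shifts and turns the commanded pose from where the row before left it, along the tool's axes as they then stand; what a row does not reach is not made up. A row lasts 1/8 s, in which the tool goes at most 62.5 mm and 10.7 degrees, less where a joint would pass 70% of its speed; a pose out of reach is approached as far as the arm can. A call is refused whole if a number of a shift passes 6.25 or a number of a turn 1, either way. A call with a gripper value outside its range is refused whole. The fingers move at their own pace and stop on an object; FORCE is the grip in N (left out, the last holds). Time passes only in rows, so rows that do not move let the fingers close. It gives the time, the measured TCP pose, the force, the opening and the grip force at its end, in the units of the state.
- r.get_obs(): the state, without advancing time (a new reading comes with each control period).
- viewer.camera(name): name is "scene" or "top" or "wrist"; returns a dict with "image" (480x640x3 uint8, red, green, blue), "intrinsics" (3x3 intrinsics, pixels), "rvec" (rotation vector, rad) and "tvec" (3), from world to camera coordinates, as OpenCV has them; the wrist camera has in their place "T_tool_cam" (4x4, takes a point from camera to tool coordinates, whose origin is the TCP and whose axes are the flange's). Camera axes: x right, y down, z forward; pixel columns grow to the right and rows downward; lengths in mm; the calibration is good to about 2 mm. A picture is of the moment at which its call begins: read the wrist's pose just before it. There is no depth.
- r.finish_job(): hands the job in; it is judged then, once.
The state is a dict: "time_s": time; "joint_pos": joint angles; "dq": joint speeds; "tau": joint torques, N m; "position": TCP position; "ee_rot": TCP orientation; "wrist_force": force on the tool from outside, world axes, zero at the start; "torque": the same for the moment, N m; "width": opening from 0.0 (shut) to 1.0 (fully open); "finger_force": force on a finger pad.
Only numpy, scipy, OpenCV 4.12 (cv2) and the standard library are available. Lean on these libraries where they do the work, as an engineer would, in place of code of your own. Each camera call takes 0.05 s, during which the arm holds its last target. There are 200 camera calls.

### The job

Stand the honey jar upright in the empty pantry box, setting it down rather than dropping it. Then swing the box's lid gently shut, and after that bring the clamp lever over so that it lies fully down on the closed lid; leave the jar closed up inside and do not disturb the other things on the worktop.

Things in the scene. Friction and masses are not known exactly. Their poses are not given: they have to be found in the camera images.
- box: white open-topped pantry box, fixed, empty: outside 140 (x) x 180 (y) x 100 (z) mm, walls and floor 5 mm. Origin: centre of its underside, z up. The lid hinges on a line parallel to y at x = +73, z = +105 mm; the clamp sits outside the -x wall on a bracket 34 mm deep, 44 mm wide.
- lid (a joint): lid angle, rad: 0 = shut on the rim, grows as it swings up, 1.57 = upright, stop 1.95 (leaning away from the box). Flat wooden board, 144 mm from hinge line to free edge, 170 mm wide, 10 mm thick, no knob; top at z = 110 mm when shut. Stiff hinge: stays wherever left, needs 2 to 4 N at the free edge, so push its outer face all the way down. No latch or spring.
- lid_edge (a point): point on the lid's outer (upper) face at the middle of its free edge, 140 mm from the hinge line and 5 mm off the board's mid-plane.
- clamp (a joint): clamp lever angle, rad: 0 = level, foot on the lid; grows as it swings up and outward, 1.57 = upright, stop 2.2. Pivot line parallel to the box's y at x = -92, z = +117 mm in the box frame. Lever 16 mm wide, 8 thick; black T-handle (bar 64 mm long along box y, 16 thick) 62 mm from the pivot. Stays where left; about 1 to 2 N at the handle moves it. If down first, it blocks the lid.
- clamp_tip (a point): centre of the clamp's T-handle, 62 mm from the pivot; 120 mm above the worktop when the clamp is down.
- honey_jar: the honey jar: round clear glass jar with a yellow screw lid, 64 mm diameter, 87 mm high, standing upright, 0.17 to 0.34 kg. Origin: centre of its underside. It is the only yellow-lidded jar standing free on the open worktop.
- green_jar: bystander: jar with a green lid, 70 mm diameter, 101 mm high, upright. Origin: centre of its underside. Leave it alone.
- spice_jar: bystander: slim spice jar with a dark cap, 41 mm diameter, 105 mm high, upright. Origin: centre of its underside. Leave it alone.
- mug: bystander: white mug with handle, 80 x 115 x 102 mm, upright. Origin: centre of its underside. Leave it alone.
- utensil_pot: grey pot of kitchen utensils, fixed, always at the same place: an obstacle 345 mm tall with its utensils, between the jars and the box. It fills world x = 0.465 to 0.605, y = -0.17 to +0.02 m (origin: a point within its foot). Carry things and the gripper past its front (robot side, x below about 0.40) or well above it. Wall cabinets hang above z = 0.62 beyond x = 0.6.
Things that resemble listed ones, but are neither listed nor needed, are in the scene too. There is more than one size of the honey_jar; the one meant has the size given above.

How it is judged:
By the outcome, as a careful person would: the job done as asked, in the order asked, and still so for the second after the job is handed in, with the robot touching nothing.
It also fails if it takes over 66 s, if anything falls off the work surface, if the arm or the gripper's body presses on something with over 40 N, if the wrist force passes 120 N, or if a joint passes its speed limit or range.

## Working session

There is one attempt and no reset: what is moved stays moved. The work goes in short steps, Python scripts to look and compute and a shell command to move; the robot and the scene stay as the last step left them, time stands still between calls to the robot, and variables do not carry over. Pictures are saved under pics/ and viewed, at most 10 in all, crops included, and the job is handed in when it is done.

```bash
mkdir -p pics; ls
python3 - <<'E'
from workcell import r, viewer
import cv2,numpy as np
for n in ("scene","top"):
    c=viewer.camera(n); cv2.imwrite(f"pics/{n}0.png",c["image"][:,:,::-1])
    np.savez(f"{n}.npz",**c)
    print(n,c["intrinsics"].tolist(),c["rvec"],c["tvec"])
o=r.get_obs(); print(o["time_s"],o["position"],o["ee_rot"],o["width"])
E
```

```text
pics
scene [[509.02313357873794, 0.0, 317.6231080266793], [0.0, 509.02313357873794, 240.75058302770688], [0.0, 0.0, 1.0]] [ 1.19607428 -2.25013116  1.00005269] [233.07448128 380.14888532 976.78188058]
top [[561.9709635431406, 0.0, 317.7723273406352], [0.0, 561.9709635431406, 237.04741946914666], [0.0, 0.0, 1.0]] [ 2.15985753 -2.19337433  0.09627475] [ -49.13820877  529.28357045 1193.72307999]
0.1 [ 161.97739388 -551.08771471  230.48843862] [-3.10779954e+00 -4.47184196e-01  1.44256712e-04] 0.997390172016828
```

View pics/scene0.png

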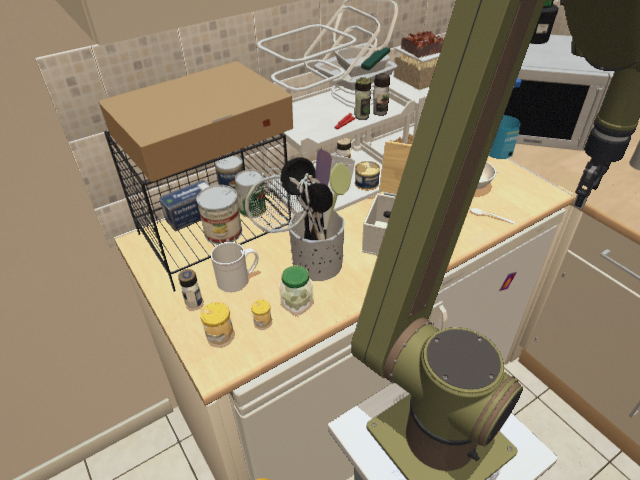

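View pics/top0.png

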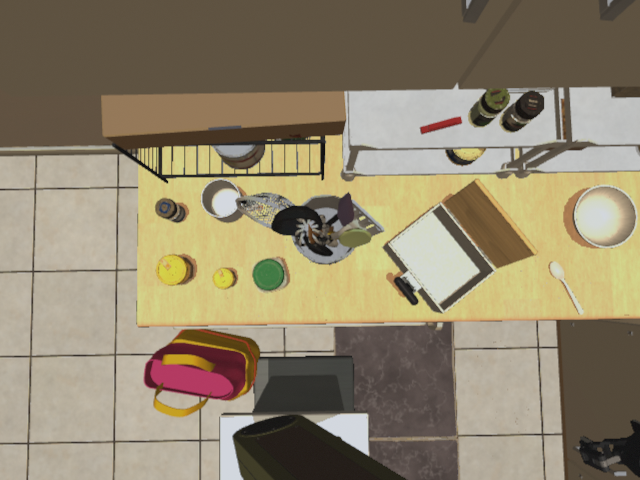

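The scene has yellow-lidded candidates at top-view (174,269), the large one, and (224,278), the small one. A third yellowish one at (465,155) sits inside the rear rack, so it isn't free-standing. The box is at about (440,258), its lid open to the upper right and its clamp at (406,290). Next I'll measure them and enlarge.

```bash
cat > h.py <<'E'
import numpy as np, cv2
def load(n): return dict(np.load(f"{n}.npz"))
def ray(c,px):
    R=cv2.Rodrigues(c["rvec"])[0]; o=-R.T@c["tvec"]
    p=cv2.undistortPoints(np.float64(px).reshape(-1,1,2),c["intrinsics"],None).reshape(-1,2)
    return o,np.c_[p,np.ones(len(p))]@R
def plane(c,px,z):
    o,d=ray(c,px); return o+d*((z-o[2])/d[:,2])[:,None]
def proj(c,P): return cv2.projectPoints(np.float64(P).reshape(-1,1,3),c["rvec"],c["tvec"],c["intrinsics"],None)[0].reshape(-1,2)
def tri(c1,p1,c2,p2):
    a,u=ray(c1,[p1]);b,v=ray(c2,[p2]);u=u[0];v=v[0]
    s=np.linalg.lstsq(np.c_[u,-v],b-a,rcond=None)[0]; P,Q=a+s[0]*u,b+s[1]*v
    return (P+Q)/2,np.linalg.norm(P-Q)
E
python3 - <<'E'
from h import *
t=load("top"); im=t["image"][:,:,::-1].copy(); hsv=cv2.cvtColor(im,cv2.COLOR_BGR2HSV)
m=cv2.inRange(hsv,(20,150,120),(32,255,255)); m[320:]=0
for c in cv2.findContours(m,0,2)[0]:
    if cv2.contourArea(c)>60:
        (u,v),rad=cv2.minEnclosingCircle(c); P=plane(t,[(u,v),(u+rad,v)],87)
        print((u,v),rad,P[0],"diam at z87",2*np.linalg.norm(P[1]-P[0]))
m=cv2.inRange(hsv,(50,100,40),(80,255,200));
for c in cv2.findContours(m,0,2)[0]:
    if cv2.contourArea(c)>300: (u,v),rad=cv2.minEnclosingCircle(c); print("green",u,v,plane(t,[(u,v)],101))
print("mug,spice",plane(t,[(222,198)],102),plane(t,[(170,209)],105))
s=load("scene")["image"][:,:,::-1]
a=cv2.resize(im[170:325,370:550],None,fx=3.2,fy=3.2,interpolation=2)
b=cv2.resize(im[240:310,140:290],(400,187),interpolation=2); d=cv2.resize(s[265:350,165:325],(400,212),interpolation=2)
W=np.zeros((600,800,3),np.uint8); W[:496,:576]=a; W[0:0]=0
W2=np.zeros((600,800,3),np.uint8); W2[:187,:400]=b; W2[:212,400:]=d
x=cv2.resize(im[170:325,370:550],(444,382),interpolation=2); W2[215:597,:444]=x
y=cv2.resize(s[180:270,345:445],(350,315),interpolation=2); W2[215:530,447:797]=y
cv2.imwrite("pics/crop1.png",W2)
E
```

```text
(222.92857360839844, 277.9285583496094) 10.39288330078125 [442.16790198 137.41959217  87.        ] diam at z87 42.377955468931695
(171.41339111328125, 269.27166748046875) 15.510085105895996 [461.41749489 242.56995091  87.        ] diam at z87 63.33123288061076
green 268.0975646972656 274.2032470703125 [[448.00506468  44.05051072 101.        ]]
mug,spice [[604.39049001 136.69401106 102.        ]] [[582.99146039 241.67285872 105.        ]]
```

View pics/crop1.png

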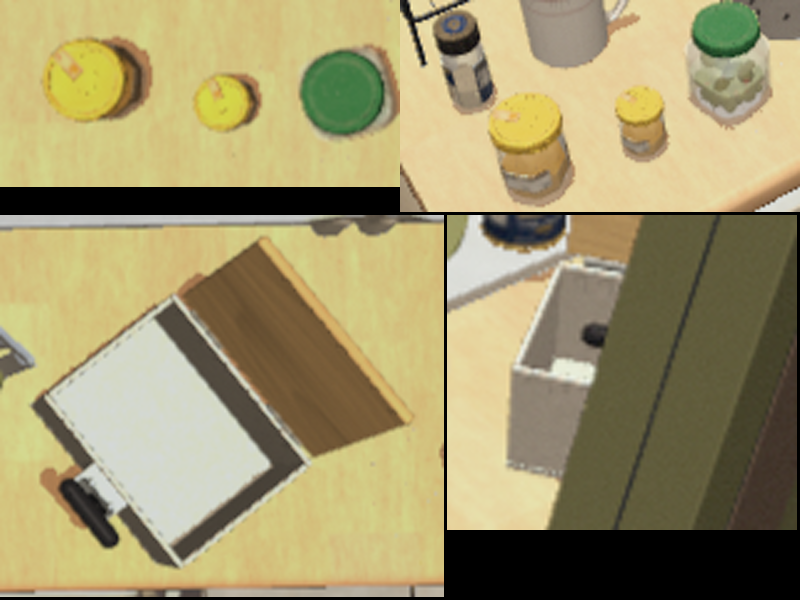

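Run:
```python
from h import *
t=load("top"); k=444/180
px=np.array([(175,297),(45,398),(180,567),(310,462)])
px=np.c_[370+px[:,0]/k,170+(px[:,1]-215)/k]
P=plane(t,px,100); print(P.round(1)); 
for i in range(4): print(np.linalg.norm(P[i]-P[(i+1)%4]).round(1))
print("cam",ray(t,[(0,0)])[0])
c=P.mean(0); e=(P[0]+P[3]-P[1]-P[2]); f=(P[0]+P[1]-P[2]-P[3])
print(c, np.arctan2(e[1],e[0]), np.arctan2(f[1],f[0])-np.pi/2)
# clamp handle ends
q=np.array([(68,487),(112,540)]);q=np.c_[370+q[:,0]/k,170+(q[:,1]-215)/k]
yaw=np.arctan2(e[1],e[0]);R=np.array([[np.cos(yaw),-np.sin(yaw)],[np.sin(yaw),np.cos(yaw)]])
for z in (150,165,179): H=plane(t,q,z).mean(0); print(z,H,(H-c)[:2]@R)
q=np.array([(265,238),(410,420),(185,290),(310,458)]);q=np.c_[370+q[:,0]/k,170+(q[:,1]-215)/k]
for z in (105,200,220,240,250): print(z,((plane(t,q,z)-c)[:,:2]@R).round(0).tolist())
o,d=ray(t,[(171.4,269.3)]);print(plane(t,[(171.4,269.3)],87))
```

```text
[[ 587.  -309.4  100. ]
 [ 505.  -199.7  100. ]
 [ 365.6 -305.8  100. ]
 [ 449.2 -415.1  100. ]]
137.0
175.1
137.6
173.7
cam [ 421.62906783  -55.85456355 1235.57260009]
[ 476.6900869  -307.51772044  100.        ] -0.9233249851747292 -0.9185074884877875
150 [ 410.54284954 -226.06868896  150.        ] [-104.8628142    -3.63207093]
165 [ 410.69603439 -223.71673951  165.        ] [-106.64635954   -2.09126016]
179 [ 410.83900692 -221.52158668  179.        ] [-108.31100187   -0.65317012]
105 [[156.0, 79.0], [154.0, -110.0], [77.0, 86.0], [70.0, -83.0]]
200 [[124.0, 82.0], [121.0, -92.0], [51.0, 88.0], [44.0, -67.0]]
220 [[117.0, 82.0], [115.0, -88.0], [45.0, 89.0], [39.0, -64.0]]
240 [[110.0, 83.0], [108.0, -84.0], [40.0, 89.0], [34.0, -61.0]]
250 [[106.0, 83.0], [104.0, -82.0], [37.0, 89.0], [31.0, -59.0]]
[[461.36012863 242.59685541  87.        ]]
```

The large yellow jar at (171,269) measures 63 mm at z = 87, which matches the target. The small one is about 42 mm, and the third stands in the rack. The crop confirms it, free-standing at (461,243) mm. The box centre is (477,-307) with yaw -0.92, the lid at about 1.8 rad and the clamp at about 1.8 rad. Next is a row calculator, then the move.

```bash
cat > plan.py <<'E'
# how far to go in tool axes: plan([(world target xyz | None, rows, twist per row)])
import numpy as np
from scipy.spatial.transform import Rotation as Ro
from workcell import r
def plan(legs,p=None):
    o=r.get_obs(); R=Ro.from_rotvec(o["ee_rot"]); p=np.array(o["position"] if p is None else p,float); out=[]
    for tgt,n,tw in legs:
        for i in range(n):
            d=np.round(R.inv().apply((np.array(tgt)-p)/(n-i))/10,1)
            p=p+R.apply(d*10); R=R*Ro.from_euler('z',tw*5,degrees=True); out.append((d.tolist(),tw))
    for k in range(0,len(out),10): print(out[k:k+10])
    y=R.as_matrix()[:,1]; print("end",p.round(1),"tool y angle",np.arctan2(y[1],y[0]).round(3))
def st():
    o=r.get_obs(); y=Ro.from_rotvec(o["ee_rot"]).as_matrix()
    print(round(o["time_s"],2),np.round(o["position"],1),"yang",np.arctan2(y[1,1],y[0,1]).round(3),"zax",y[:,2].round(3),"q",np.round(o["joint_pos"],2),"F",np.round(o["wrist_force"],1),"w",round(o["width"],3),"ff",o["finger_force"])
E
python3 -c "
from plan import *
plan([((400,-250,430),9,-1),((400,0,430),5,-1),((461,243,230),7,-1)])"
```

```text
[([3.5, -2.5, -2.2], -1), ([3.7, -2.2, -2.2], -1), ([3.9, -1.8, -2.2], -1), ([4.0, -1.5, -2.2], -1), ([4.1, -1.1, -2.2], -1), ([4.2, -0.8, -2.2], -1), ([4.2, -0.4, -2.2], -1), ([4.2, -0.0, -2.3], -1), ([4.3, 0.4, -2.2], -1), ([4.4, -2.4, 0.0], -1)]
[([4.6, -2.0, 0.0], -1), ([4.7, -1.6, 0.0], -1), ([4.9, -1.2, 0.0], -1), ([4.9, -0.8, 0.0], -1), ([3.5, 0.7, 2.9], -1), ([3.4, 1.0, 2.9], -1), ([3.4, 1.2, 2.9], -1), ([3.2, 1.5, 2.8], -1), ([3.1, 1.8, 2.9], -1), ([2.9, 2.1, 2.8], -1)]
[([2.7, 2.4, 2.9], -1)]
end [461.6 242.9 229.8] tool y angle 0.548
```

```bash
python3 -m handwheel '[[100,[3.5,-2.5,-2.2],-1],[100,[3.7,-2.2,-2.2],-1],[100,[3.9,-1.8,-2.2],-1],[100,[4.0,-1.5,-2.2],-1],[100,[4.1,-1.1,-2.2],-1],[100,[4.2,-0.8,-2.2],-1],[100,[4.2,-0.4,-2.2],-1],[100,[4.2,0,-2.3],-1],[100,[4.3,0.4,-2.2],-1]]'
python3 -c "
from plan import *
st()
plan([((400,0,430),5,-1),((461,243,230),8,-1)])"
```

```text
time_s: 1.23
position: [400.9, -249.0, 430.7]
ee_rot: [-2.699, -1.607, 0.0]
wrist_force: [0.8, -0.4, -0.1]
width: 0.996
finger_force: 0.0
1.23 [ 400.9 -249.   430.7] yang -0.497 zax [-0.  0. -1.] q [-0.65  0.06  1.33 -0.    1.75 -0.15] F [ 0.8 -0.4 -0.1] w 0.996 ff 0.0
[([4.4, -2.4, 0.0], -1), ([4.6, -2.0, 0.0], -1), ([4.7, -1.6, 0.0], -1), ([4.8, -1.2, 0.0], -1), ([4.9, -0.7, 0.1], -1), ([3.1, 0.6, 2.5], -1), ([3.0, 0.8, 2.5], -1), ([2.9, 1.1, 2.5], -1), ([2.8, 1.4, 2.5], -1), ([2.7, 1.6, 2.5], -1)]
[([2.6, 1.8, 2.5], -1), ([2.4, 2.0, 2.5], -1), ([2.2, 2.3, 2.5], -1)]
end [461.2 243.5 229.8] tool y angle 0.638
```

```bash
python3 -m handwheel '[[100,[4.4,-2.4,0],-1],[100,[4.6,-2.0,0],-1],[100,[4.7,-1.6,0],-1],[100,[4.8,-1.2,0],-1],[100,[4.9,-0.7,0.1],-1],[100,[3.1,0.6,2.5],-1],[100,[3.0,0.8,2.5],-1],[100,[2.9,1.1,2.5],-1],[100,[2.8,1.4,2.5],-1],[100,[2.7,1.6,2.5],-1]]'
python3 -m handwheel '[[100,[2.6,1.8,2.5],-1],[100,[2.4,2.0,2.5],-1],[100,[2.2,2.3,2.5],-1],[100,[0,0,0],0]]'
python3 - <<'E'
from plan import *; from workcell import viewer; import cv2
st(); o=r.get_obs(); c=viewer.camera("wrist"); im=c["image"][:,:,::-1]; cv2.imwrite("pics/w1.png",im)
T=np.eye(4); T[:3,:3]=Ro.from_rotvec(o["ee_rot"]).as_matrix(); T[:3,3]=o["position"]; W=T@c["T_tool_cam"]
m=cv2.inRange(cv2.cvtColor(im,cv2.COLOR_BGR2HSV),(20,130,100),(32,255,255))
for k in cv2.findContours(m,0,2)[0]:
    if cv2.contourArea(k)>800:
        (u,v),rad=cv2.minEnclosingCircle(k); d=W[:3,:3]@np.linalg.inv(c["intrinsics"])@[u,v,1]; f=W[:3,3]
        P=f+d*(87-f[2])/d[2]; print((u,v),rad,P,"diam",2*rad*(f[2]-87)/c["intrinsics"][0,0])
E
```

```text
time_s: 2.48
position: [439.2, 151.0, 303.1]
ee_rot: [-1.767, -2.597, 0.001]
wrist_force: [-0.1, -0.5, 0.4]
width: 0.999
finger_force: 0.0
time_s: 2.98
position: [460.9, 242.9, 226.7]
ee_rot: [-1.412, -2.802, 0.006]
wrist_force: [0.3, -0.8, 0.5]
width: 1.0
finger_force: 0.0
2.98 [460.9 242.9 226.7] yang 0.637 zax [-0.005 -0.002 -1.   ] q [ 0.4   0.24  1.62  0.    1.29 -0.23] F [ 0.3 -0.8  0.5] w 1.0 ff 0.0
(223.0, 30.08333396911621) 33.35686111450195 [333.0666225  312.88655174  87.        ] diam 46.86835416370942
```

View pics/w1.png

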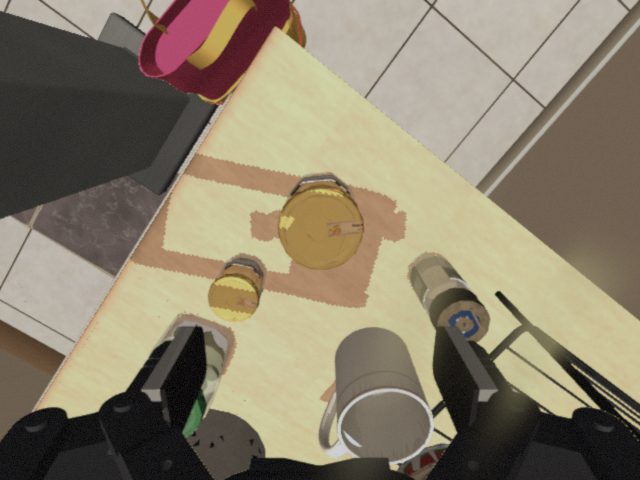

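The wrist view shows the honey jar's lid, shaded by the gripper, at (321,228) with a radius of about 43 px. The small jar is at (235,298).

Run:
```python
from plan import *; from workcell import viewer
o=r.get_obs(); c=viewer.camera("wrist")
T=np.eye(4); T[:3,:3]=Ro.from_rotvec(o["ee_rot"]).as_matrix(); T[:3,3]=o["position"]; W=T@c["T_tool_cam"]
f=W[:3,3]; print(f, W[:3,2])
for q in [(321,228),(364,228),(321,271),(278,228)]:
    d=W[:3,:3]@np.linalg.inv(c["intrinsics"])@[*q,1]; print(f+d*(87-f[2])/d[2])
P=np.linalg.inv(W)@[461,243,87,1]; P=c["intrinsics"]@P[:3]; print(P/P[2])
plan([((461.5,243,100),4,0),((461.5,243,38),2,0)])
```

```text
[410.59841983 311.572786   370.27757841] [ 0.19072181 -0.26412037 -0.94544467]
[460.37256909 244.68851467  87.        ]
[485.73618707 263.48777814  87.        ]
[480.70536386 217.27623401  87.        ]
[434.98694199 225.87293826  87.        ]
[320.31788828 230.25760942   1.        ]
[([0.0, 0.0, 3.2], 0), ([0.0, 0.0, 3.2], 0), ([0.1, 0.0, 3.2], 0), ([0.0, 0.1, 3.3], 0), ([0.0, 0.0, 3.1], 0), ([0.0, 0.0, 3.1], 0)]
end [461.6 242.8  37.9] tool y angle 0.635
```

```bash
python3 -m handwheel '[[100,[0,0,3.2],0],[100,[0,0,3.2],0],[100,[0.1,0,3.2],0],[100,[0,0,3.2],0],[100,[0,0,3.1],0],[100,[0,0,2.9],0],[100,[0,0,0],0]]' 40 && python3 -m handwheel '[[0,[0,0,0],0],[0,[0,0,0],0],[0,[0,0,0],0],[0,[0,0,0],0],[0,[0,0,0],0],[0,[0,0,0],0]]' 40; python3 -c "
from plan import *
st()"
```

```text
time_s: 3.95
position: [460.5, 241.3, 40.7]
ee_rot: [-1.419, -2.801, 0.004]
wrist_force: [1.2, -0.3, -0.6]
width: 0.997
finger_force: 0.0
time_s: 4.7
position: [462.7, 243.0, 43.2]
ee_rot: [1.416, 2.802, 0.004]
wrist_force: [-1.2, -1.3, 6.5]
width: 0.734
finger_force: 43.0
4.7 [462.7 243.   43.2] yang 0.635 zax [ 0.003  0.001 -1.   ] q [ 0.4   0.45  1.85 -0.    0.84 -0.23] F [-1.2 -1.3  6.5] w 0.734 ff 43.01492393016815
```

```bash
python3 -m handwheel '[[0,[0,0,-1],0],[0,[0,0,-2],0],[0,[0,0,-3],0],[0,[0,0,-4],0],[0,[0,0,-4],0]]'; python3 -c "
from plan import *
st()
plan([((461,200,300),4,0),((400,0,430),6,0),((400,-200,430),5,0),((477,-307,380),4,0)])"
```

```text
time_s: 5.32
position: [461.2, 242.7, 183.0]
ee_rot: [-1.417, -2.804, -0.0]
wrist_force: [1.4, -1.0, -2.6]
width: 0.733
finger_force: 44.3
5.33 [461.2 242.7 183. ] yang 0.635 zax [ 0.  0. -1.] q [ 0.4   0.28  1.69  0.    1.18 -0.23] F [ 1.4 -1.  -2.6] w 0.733 ff 44.30646300315857
[([-0.9, -0.6, -2.9], 0), ([-0.8, -0.6, -2.9], 0), ([-0.9, -0.7, -2.9], 0), ([-0.8, -0.6, -3.0], 0), ([-2.1, -2.8, -2.2], 0), ([-2.1, -2.8, -2.2], 0), ([-2.1, -2.8, -2.1], 0), ([-2.1, -2.8, -2.2], 0), ([-2.1, -2.8, -2.1], 0), ([-2.0, -2.8, -2.2], 0)]
[([-3.2, -2.4, -0.0], 0), ([-3.2, -2.4, -0.0], 0), ([-3.2, -2.4, -0.0], 0), ([-3.3, -2.3, -0.0], 0), ([-3.2, -2.4, -0.0], 0), ([-3.3, -0.0, 1.2], 0), ([-3.3, -0.0, 1.3], 0), ([-3.3, -0.1, 1.2], 0), ([-3.3, -0.0, 1.3], 0)]
end [ 477.2 -306.9  380. ] tool y angle 0.635
```

```bash
python3 -m handwheel '[[0,[-0.9,-0.6,-2.9],0],[0,[-0.8,-0.6,-2.9],0],[0,[-0.9,-0.7,-2.9],0],[0,[-0.8,-0.6,-3],0],[0,[-2.1,-2.8,-2.2],0],[0,[-2.1,-2.8,-2.2],0],[0,[-2.1,-2.8,-2.1],0],[0,[-2.1,-2.8,-2.2],0],[0,[-2.1,-2.8,-2.1],0],[0,[-2,-2.8,-2.2],0]]' && python3 -m handwheel '[[0,[-3.2,-2.4,0],0],[0,[-3.2,-2.4,0],0],[0,[-3.2,-2.4,0],0],[0,[-3.3,-2.3,0],0],[0,[-3.2,-2.4,0],0],[0,[-2.5,0,0.5],0],[0,[0,0,0],0]]'
python3 - <<'E'
from plan import *; from workcell import viewer; import cv2
st(); o=r.get_obs(); c=viewer.camera("wrist"); im=c["image"][:,:,::-1]; cv2.imwrite("pics/w2.png",im)
np.savez("w2.npz",p=o["position"],rv=o["ee_rot"],**c)
E
```

```text
time_s: 6.58
position: [399.1, -0.6, 429.5]
ee_rot: [1.416, 2.804, 0.0]
wrist_force: [-1.0, -0.6, -2.6]
width: 0.729
finger_force: 44.4
time_s: 7.45
position: [415.6, -220.7, 422.4]
ee_rot: [-1.418, -2.802, -0.001]
wrist_force: [0.0, -0.4, -1.6]
width: 0.732
finger_force: 44.5
7.45 [ 415.6 -220.7  422.4] yang 0.634 zax [-0.001  0.001 -1.   ] q [-0.58  0.06  1.35  0.    1.73 -1.21] F [ 0.  -0.4 -1.6] w 0.732 ff 44.51206684112549
```

View pics/w2.png

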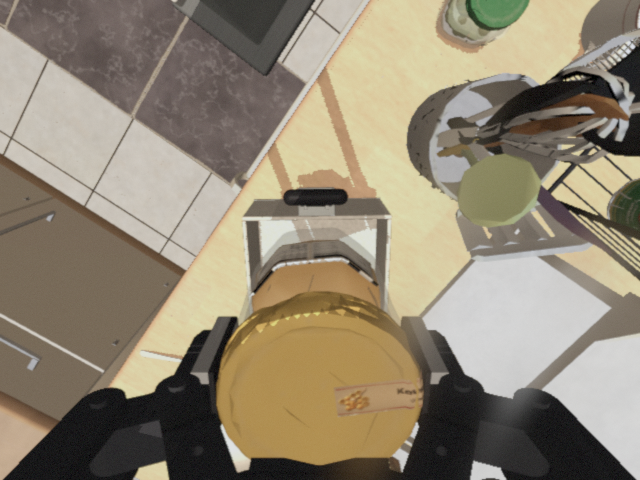

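The view shows the jar held level. The box's near (-x) rim runs from (246,217) to (389,214), and the clamp's T-bar from (286,197) to (346,197).

Run:
```python
from plan import *
c=np.load("w2.npz"); T=np.eye(4); T[:3,:3]=Ro.from_rotvec(c["rv"]).as_matrix(); T[:3,3]=c["p"]; W=T@c["T_tool_cam"]; f=W[:3,3]
def pl(q,z): d=W[:3,:3]@np.linalg.inv(c["intrinsics"])@[*q,1]; return f+d*(z-f[2])/d[2]
a,b=pl((246,217),100),pl((389,214),100); print(a,b,np.linalg.norm(a-b)); y=(b-a)[:2]; ang=np.arctan2(y[1],y[0]); x=np.array([np.sin(ang),-np.cos(ang)])
print("box y ang",ang,"centre",((a+b)/2)[:2]+70*x)
print("clamp", (pl((286,197),177)+pl((346,197),177))/2)
plan([((475,-306,400),3,0),((475,-306,100),8,0)])
```

```text
[ 367.03509633 -302.10869092  100.        ] [ 502.19284423 -198.05505093  100.        ] 170.5719109666919
box y ang 0.6560959143250238 centre [ 477.31592958 -305.54846152]
clamp [ 410.89111797 -219.5223283   177.        ]
[([-3.5, -0.1, 0.7], 0), ([-3.5, -0.1, 0.8], 0), ([-3.5, -0.1, 0.7], 0), ([-0.0, 0.0, 3.8], 0), ([-0.0, 0.0, 3.7], 0), ([-0.0, 0.0, 3.8], 0), ([-0.0, 0.0, 3.7], 0), ([-0.0, 0.0, 3.8], 0), ([-0.0, 0.0, 3.7], 0), ([-0.0, 0.0, 3.8], 0)]
[([-0.1, 0.0, 3.7], 0)]
end [ 475.1 -306.3  100.5] tool y angle 0.635
```

```bash
python3 -m handwheel '[[0,[-3.5,-0.1,0.7],0],[0,[-3.5,-0.1,0.8],0],[0,[-3.5,-0.1,0.7],0],[0,[0,0,3.8],0],[0,[0,0,3.7],0],[0,[0,0,3.8],0],[0,[0,0,3.7],0],[0,[0,0,3.8],0],[0,[0,0,3.7],0],[0,[0,0,0],0]]' && python3 -m handwheel '[[0,[0,0,3.0],0],[0,[0,0,2.5],0],[0,[0,0,1.5],0],[0,[0,0,0],0]]'; python3 -c "
from plan import *
st()
plan([((476,-306,54),1,0)])"
```

```text
time_s: 8.75
position: [473.0, -303.3, 173.8]
ee_rot: [-1.412, -2.798, -0.003]
wrist_force: [-0.4, -0.6, -1.9]
width: 0.735
finger_force: 44.7
time_s: 9.25
position: [475.0, -306.0, 106.6]
ee_rot: [-1.416, -2.804, -0.0]
wrist_force: [-0.3, 0.4, -2.0]
width: 0.732
finger_force: 44.7
9.25 [ 475.  -306.   106.6] yang 0.635 zax [-0.  0. -1.] q [-0.65  0.42  1.69  0.    1.04 -1.28] F [-0.3  0.4 -2. ] w 0.732 ff 44.745032787323
[([-0.1, 0.1, 5.3], 0)]
end [ 476.4 -306.2   53.6] tool y angle 0.635
```

```bash
python3 -m handwheel '[[0,[-0.1,0,2],0],[0,[0,0,1.5],0],[0,[0,0,1],0],[0,[0,0,0.4],0],[0,[0,0,0.2],0],[0,[0,0,0.2],0],[0,[0,0,0.2],0],[0,[0,0,0],0]]'; python3 -c "
from plan import *
st()"
```

```text
time_s: 10.25
position: [475.4, -307.2, 51.3]
ee_rot: [1.417, 2.804, 0.0]
wrist_force: [0.5, 1.1, -1.9]
width: 0.734
finger_force: 44.7
10.25 [ 475.4 -307.2   51.3] yang 0.635 zax [ 0.  0. -1.] q [-0.65  0.49  1.74  0.    0.91 -1.28] F [ 0.5  1.1 -1.9] w 0.734 ff 44.745556712150574
```

```bash
python3 -m handwheel '[[0,[0,0,0.1],0],[0,[0,0,0.1],0],[0,[0,0,0.1],0],[0,[0,0,0],0]]'; python3 -c "
from plan import *
st()"
```

```text
time_s: 10.75
position: [475.5, -307.3, 48.4]
ee_rot: [1.417, 2.804, -0.0]
wrist_force: [-0.3, -0.2, -0.7]
width: 0.736
finger_force: 44.8
10.75 [ 475.5 -307.3   48.4] yang 0.635 zax [ 0. -0. -1.] q [-0.65  0.49  1.75 -0.    0.91 -1.28] F [-0.3 -0.2 -0.7] w 0.736 ff 44.78439152240753
```

```bash
python3 -m handwheel '[[0,[0,0,0.1],0],[0,[0,0,0.1],0],[0,[0,0,0],0]]'; python3 -m handwheel '[[0,[0,0,0.1],0],[0,[0,0,0],0]]'; python3 -c "
from plan import *
st()"
```

```text
time_s: 11.12
position: [475.8, -307.9, 48.3]
ee_rot: [1.416, 2.802, -0.001]
wrist_force: [-2.5, 0.4, 12.1]
width: 0.732
finger_force: 45.0
time_s: 11.38
position: [475.9, -308.0, 48.2]
ee_rot: [1.416, 2.801, -0.002]
wrist_force: [-4.4, 1.3, 18.7]
width: 0.734
finger_force: 45.0
11.38 [ 475.9 -308.    48.2] yang 0.635 zax [ 0.002 -0.002 -1.   ] q [-0.65  0.49  1.75 -0.    0.9  -1.28] F [-4.4  1.3 18.7] w 0.734 ff 45.02729058265686
```

```bash
python3 -m handwheel '[[0,[0,0,-0.2],0],[80,[0,0,0],0],[100,[0,0,0],0],[100,[0,0,0],0],[100,[0,0,0],0]]'; python3 -m handwheel '[[100,[0,0,-1],0],[100,[0,0,-3],0],[100,[0,0,-5],0],[100,[0,0,-5],0],[100,[0,0,-5],0],[100,[0,0,-5],0],[0,[0,0,-5],0]]';python3 - <<'E'
from plan import *; from workcell import viewer; import cv2
st(); c=viewer.camera("top"); im=c["image"][:,:,::-1]
A=cv2.resize(im[170:325,370:550],(800,600)); cv2.imwrite("pics/t2.png",im); 
c=viewer.camera("wrist"); im=c["image"][:,:,::-1]; cv2.imwrite("pics/w3.png",im); np.savez("w3.npz",**c)
E
```

```text
time_s: 12.0
position: [475.4, -307.1, 47.0]
ee_rot: [-1.417, -2.803, -0.0]
wrist_force: [0.4, -0.3, 0.4]
width: 1.0
finger_force: 0.0
time_s: 12.88
position: [475.0, -306.9, 339.9]
ee_rot: [1.417, 2.803, -0.0]
wrist_force: [-0.0, 0.1, 0.8]
width: 0.814
finger_force: 0.0
12.88 [ 475.  -306.9  339.9] yang 0.635 zax [ 0.001 -0.001 -1.   ] q [-0.65  0.23  1.34  0.    1.57 -1.28] F [-0.   0.1  0.8] w 0.814 ff 0.0
```

View pics/w3.png

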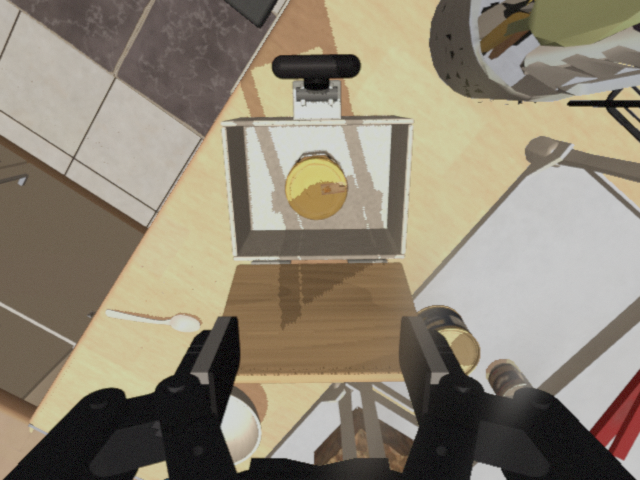

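The wrist view shows the jar upright in the box at (317,187). The lid's open edge is at rows 375–381, columns 222–416, and the clamp's T-bar is at (317,66).

```bash
cat > box.py <<'E'
import numpy as np
C=np.array([477.,-306.5]); yw=-0.917; bx=np.array([np.cos(yw),np.sin(yw)]); by=np.array([-bx[1],bx[0]])
def w(x,y,z): return np.r_[C+x*bx+y*by,z]
def b(P): d=np.array(P[:2])-C; return np.array([d@bx,d@by,P[2]])
E
python3 - <<'E'
from plan import *; from box import *; from workcell import viewer
o=r.get_obs(); c=np.load("w3.npz")
T=np.eye(4); T[:3,:3]=Ro.from_rotvec(o["ee_rot"]).as_matrix(); T[:3,3]=o["position"]; W=T@c["T_tool_cam"]
def pix(P): q=c["intrinsics"]@(np.linalg.inv(W)@np.r_[P,1])[:3]; return q[:2]/q[2]
for th in np.arange(1.5,1.96,.05):
    f=lambda s,t:(73-s*np.cos(th)+t*np.sin(th),0,105+s*np.sin(th)+t*np.cos(th))
    print(th.round(2),pix(w(*f(144,-5))).round(),pix(w(*f(144,5))).round(),np.round(f(144,5)))
for th in np.arange(1.5,2.2,.1): print("clamp",th.round(2),pix(w(-92+62*np.cos(th),0,117+62*np.sin(th))).round())
print("rim -x",pix(w(-70,0,100)),"+x",pix(w(70,0,100)),"tool in box",b(o["position"]))
E
```

```text
1.5 [321. 326.] [322. 340.] [ 68.   0. 249.]
1.55 [321. 336.] [322. 349.] [ 75.   0. 249.]
1.6 [322. 345.] [322. 357.] [ 82.   0. 249.]
1.65 [322. 354.] [322. 365.] [ 89.   0. 248.]
1.7 [322. 362.] [322. 373.] [ 97.   0. 247.]
1.75 [322. 370.] [322. 380.] [104.   0. 246.]
1.8 [322. 377.] [322. 386.] [111.   0. 244.]
1.85 [322. 384.] [322. 392.] [117.   0. 242.]
1.9 [322. 390.] [323. 397.] [124.   0. 240.]
1.95 [323. 395.] [323. 402.] [131.   0. 237.]
clamp 1.5 [317.  99.]
clamp 1.6 [317.  89.]
clamp 1.7 [317.  80.]
clamp 1.8 [317.  71.]
clamp 1.9 [316.  62.]
clamp 2.0 [316.  53.]
clamp 2.1 [316.  45.]
clamp 2.2 [316.  37.]
rim -x [317.62737451 119.67647345] +x [320.22644229 261.2459277 ] tool in box [  2.47211858  -0.83589882 344.98917559]
```

```bash
python3 -m handwheel '[[0,[-3.7,0,0],-0.2],[0,[-3.7,0,0],0],[0,[-3.7,0,0],0],[0,[-3.7,0,0],0],[0,[0,0,3.3],0],[0,[0,0,3.3],0],[0,[0,0,3.3],0],[0,[0,0,3.3],0],[0,[0,0,0],0]]'; python3 -c "
from plan import *; from box import *
st(); print(b(r.get_obs()['position']))"
```

```text
time_s: 14.1
position: [562.6, -423.4, 201.7]
ee_rot: [-1.389, -2.809, -0.003]
wrist_force: [-0.3, -0.1, -0.1]
width: -0.001
finger_force: 0.0
14.1 [ 562.6 -423.4  201.7] yang 0.652 zax [-0.006  0.005 -1.   ] q [-0.71  0.51  1.24  0.    1.4  -1.36] F [-0.3 -0.1 -0.1] w -0.001 ff 0.0
[144.87708374  -3.13166498 201.69355041]
```

```bash
python3 -m handwheel '[[0,[1.2,0,0],0],[0,[1.0,0,0],0],[0,[0.7,0,0],0],[0,[0.7,0,0],0],[0,[0.7,0,0],0],[0,[0.7,0,0],0],[0,[0.6,0,0],0],[0,[0,0,0],0]]'; python3 -c "
from plan import *; from box import *
st(); X,Y,Z=b(r.get_obs()['position']);print(X,Y,Z)
# lid arc: tip corner at s=100 on outer face
for th in np.r_[1.5:0:-.1,0]:
    nx,nz=73-100*np.cos(th)+5*np.sin(th)+11,105+100*np.sin(th)+5*np.cos(th)
    print(th.round(2),'at',round(nx),round(nz),'shift cm',[round((X-nx)/10,1),round((Z-nz)/10,1)]); X,Z=nx,nz
"
```

```text
time_s: 15.1
position: [532.5, -382.2, 209.9]
ee_rot: [1.389, 2.809, -0.003]
wrist_force: [0.2, -2.5, 13.4]
width: -0.004
finger_force: 1.8
15.1 [ 532.5 -382.2  209.9] yang 0.652 zax [ 0.007 -0.006 -1.   ] q [-0.69  0.43  1.37 -0.    1.34 -1.34] F [ 0.2 -2.5 13.4] w -0.004 ff 1.7648686096072197
93.85038909911266 -1.967670028310295 209.88067869439175
1.5 at 82 205 shift cm [np.float64(1.2), np.float64(0.5)]
1.4 at 72 204 shift cm [np.float64(1.0), np.float64(0.1)]
1.3 at 62 203 shift cm [np.float64(1.0), np.float64(0.2)]
1.2 at 52 200 shift cm [np.float64(1.0), np.float64(0.3)]
1.1 at 43 196 shift cm [np.float64(0.9), np.float64(0.4)]
1.0 at 34 192 shift cm [np.float64(0.9), np.float64(0.5)]
0.9 at 26 186 shift cm [np.float64(0.8), np.float64(0.5)]
0.8 at 18 180 shift cm [np.float64(0.8), np.float64(0.6)]
0.7 at 11 173 shift cm [np.float64(0.7), np.float64(0.7)]
0.6 at 4 166 shift cm [np.float64(0.6), np.float64(0.8)]
0.5 at -1 157 shift cm [np.float64(0.6), np.float64(0.8)]
0.4 at -6 149 shift cm [np.float64(0.5), np.float64(0.9)]
0.3 at -10 139 shift cm [np.float64(0.4), np.float64(0.9)]
0.2 at -13 130 shift cm [np.float64(0.3), np.float64(1.0)]
0.1 at -15 120 shift cm [np.float64(0.2), np.float64(1.0)]
0.0 at -16 110 shift cm [np.float64(0.1), np.float64(1.0)]
```

The 13 N upward force means the lid's top edge is meeting the finger linkage too far up. I'll back off, raise the tool and look.

```bash
python3 -m handwheel '[[0,[-1.5,0,0],0],[0,[-1.5,0,0],0],[0,[0,0,-1.2],0],[0,[0,0,-1.2],0],[0,[0,0,0],0]]'
python3 - <<'E'
from plan import *; from box import *; from workcell import viewer; import cv2
st(); print(b(r.get_obs()['position']))
im=viewer.camera("wrist")["image"][:,:,::-1]; t=viewer.camera("top")["image"][:,:,::-1]; s=viewer.camera("scene")["image"][:,:,::-1]
f=lambda i:cv2.resize(i,(400,300),interpolation=cv2.INTER_AREA)
A=np.vstack([np.hstack([f(im),f(s[100:340,320:640])]),np.hstack([cv2.resize(t[150:330,360:600],(400,300)),f(t)])]); cv2.imwrite("pics/m4.png",A)
E
```

```text
time_s: 15.72
position: [549.5, -404.8, 231.0]
ee_rot: [1.391, 2.814, -0.001]
wrist_force: [-0.5, -0.1, -1.0]
width: -0.001
finger_force: 0.0
15.72 [ 549.5 -404.8  231. ] yang 0.652 zax [ 0.002 -0.002 -1.   ] q [-0.7   0.46  1.27  0.    1.42 -1.35] F [-0.5 -0.1 -1. ] w -0.001 ff 0.0
[122.09340037  -2.25046362 231.00450309]
```

View pics/m4.png

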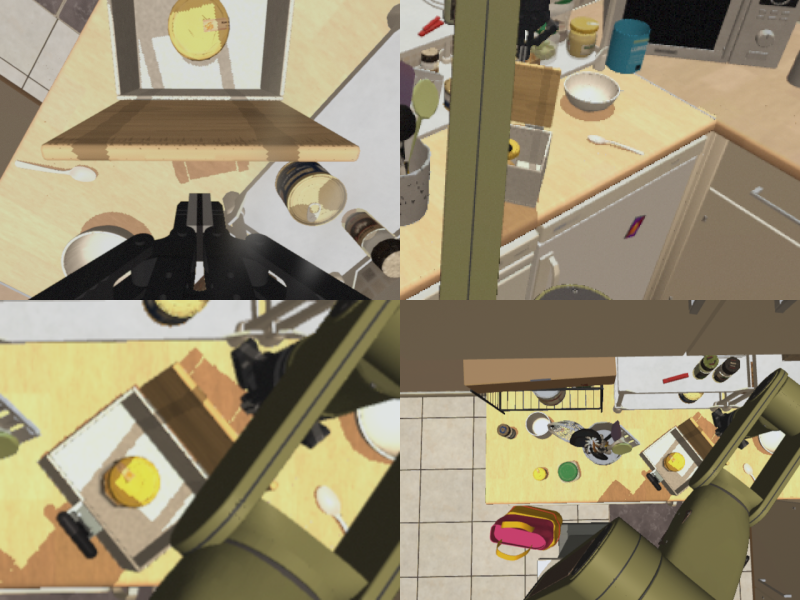

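The wrist picture shows the shut fingers behind the lid, with the lid's inner and outer top edges at full-frame rows of about 234 and 256. The jar is still standing in the box. Now I'll get the lid angle and push with the tip nearer the top edge.

Run:
```python
from plan import *; from box import *
o=r.get_obs(); c=np.load("w3.npz")
T=np.eye(4); T[:3,:3]=Ro.from_rotvec(o["ee_rot"]).as_matrix(); T[:3,3]=o["position"]; W=T@c["T_tool_cam"]
def pix(P): q=c["intrinsics"]@(np.linalg.inv(W)@np.r_[P,1])[:3]; return q[:2]/q[2]
for th in np.arange(1.5,1.86,.05):
    f=lambda s,t:(73-s*np.cos(th)+t*np.sin(th),0,105+s*np.sin(th)+t*np.cos(th))
    print(th.round(2),pix(w(*f(144,-5)))[1].round(),pix(w(*f(144,5)))[1].round(),np.round(f(144,5)))
```

```text
1.5 186.0 218.0 [ 68.   0. 249.]
1.55 209.0 239.0 [ 75.   0. 249.]
1.6 231.0 260.0 [ 82.   0. 249.]
1.65 252.0 279.0 [ 89.   0. 248.]
1.7 272.0 297.0 [ 97.   0. 247.]
1.75 290.0 314.0 [104.   0. 246.]
1.8 307.0 329.0 [111.   0. 244.]
1.85 323.0 342.0 [117.   0. 242.]
```

```bash
python3 -m handwheel '[[0,[1.2,0,0],0],[0,[1.0,0,0],0],[0,[0.8,0,0],0],[0,[0.8,0,0],0],[0,[0,0,0],0]]'; python3 -c "
from plan import *; from box import *
st(); X,Y,Z=b(r.get_obs()['position']);print(X,Y,Z)
X,Z=84,231
for th in np.r_[1.4:0:-.1,0]:
    s=108+18*th/1.57
    nx,nz=73-s*np.cos(th)+5*np.sin(th)+11,105+s*np.sin(th)+5*np.cos(th)
    print(th.round(2),'at',round(nx),round(nz),'shift cm',round((X-nx)/10,1),round((Z-nz)/10,1)); X,Z=nx,nz
"
```

```text
time_s: 16.5
position: [525.3, -373.6, 229.5]
ee_rot: [-1.392, -2.816, -0.001]
wrist_force: [0.1, -0.9, -0.1]
width: 0.001
finger_force: 0.1
16.5 [ 525.3 -373.6  229.5] yang 0.653 zax [-0.     0.001 -1.   ] q [-0.68  0.41  1.35  0.    1.38 -1.34] F [ 0.1 -0.9 -0.1] w 0.001 ff 0.11034195820684545
82.64088207010845 -2.441571525002077 229.46785724070145
1.4 at 68 228 shift cm 1.6 0.3
1.3 at 56 225 shift cm 1.2 0.3
1.2 at 45 220 shift cm 1.1 0.4
1.1 at 34 215 shift cm 1.1 0.6
1.0 at 24 208 shift cm 1.0 0.7
0.9 at 14 201 shift cm 0.9 0.7
0.8 at 6 193 shift cm 0.8 0.8
0.7 at -2 184 shift cm 0.7 0.9
0.6 at -8 174 shift cm 0.6 1.0
0.5 at -13 164 shift cm 0.5 1.0
0.4 at -18 153 shift cm 0.4 1.0
0.3 at -21 143 shift cm 0.3 1.1
0.2 at -23 132 shift cm 0.2 1.1
0.1 at -24 121 shift cm 0.1 1.1
0.0 at -24 110 shift cm -0.0 1.1
```

```bash
python3 -m handwheel '[[0,[0.8,0,0.1],0],[0,[0.7,0,0.1],0],[0,[0.6,0,0.2],0],[0,[0.6,0,0.2],0],[0,[0.6,0,0.2],0],[0,[0.5,0,0.2],0],[0,[0.6,0,0.3],0],[0,[0.5,0,0.3],0],[0,[0.5,0,0.3],0],[0,[0.5,0,0.4],0]]'; python3 -c "
from plan import *; from box import *
st(); print(b(r.get_obs()['position']))"
```

```text
time_s: 17.75
position: [489.8, -327.1, 206.1]
ee_rot: [-1.392, -2.816, -0.0]
wrist_force: [1.2, -1.4, 3.3]
width: -0.002
finger_force: 1.5
17.75 [ 489.8 -327.1  206.1] yang 0.652 zax [-0.  0. -1.] q [-0.66  0.35  1.51  0.    1.28 -1.31] F [ 1.2 -1.4  3.3] w -0.002 ff 1.5355707658454776
[ 24.09159922  -2.38813258 206.06602934]
```

```bash
python3 -m handwheel '[[0,[0.5,0,0.3],0],[0,[0.5,0,0.3],0],[0,[0.4,0,0.4],0],[0,[0.4,0,0.4],0],[0,[0.4,0,0.4],0],[0,[0.4,0,0.5],0],[0,[0.3,0,0.5],0],[0,[0.3,0,0.5],0],[0,[0.3,0,0.5],0],[0,[0.2,0,0.5],0]]' && python3 -m handwheel '[[0,[0.2,0,0.5],0],[0,[0.2,0,0.5],0],[0,[0.2,0,0.5],0],[0,[0.1,0,0.5],0],[0,[0.1,0,0.5],0],[0,[0.1,0,0.5],0],[0,[0.1,0,0.5],0],[0,[0,0,0.5],0],[0,[0,0,0.4],0],[0,[0,0,0],0]]'; python3 -c "
from plan import *; from box import *
st(); print(b(r.get_obs()['position']))"
```

```text
time_s: 19.0
position: [467.3, -297.7, 162.8]
ee_rot: [-1.392, -2.816, -0.0]
wrist_force: [-0.4, 0.4, 3.0]
width: -0.001
finger_force: 1.4
time_s: 20.25
position: [461.6, -290.2, 118.8]
ee_rot: [-1.392, -2.816, 0.0]
wrist_force: [-0.5, 0.1, 0.1]
width: -0.001
finger_force: 0.0
20.25 [ 461.6 -290.2  118.8] yang 0.652 zax [-0. -0. -1.] q [-0.64  0.38  1.72 -0.    1.05 -1.29] F [-0.5  0.1  0.1] w -0.001 ff 0.0
[-22.27813761  -2.35176082 118.767348  ]
```

```bash
python3 -m handwheel '[[0,[0,0,0.3],0],[0,[0,0,0.2],0],[0,[0,0,0.2],0],[0,[0,0,0.1],0],[0,[0,0,0.1],0],[0,[0,0,0.1],0],[0,[0,0,0],0]]'; python3 -c "
from plan import *; from box import *
st(); print(b(r.get_obs()['position']))"
```

```text
time_s: 21.12
position: [461.5, -290.0, 109.9]
ee_rot: [1.392, 2.816, 0.0]
wrist_force: [-2.2, 1.7, 7.2]
width: 0.001
finger_force: 3.7
21.12 [ 461.5 -290.   109.9] yang 0.652 zax [ 0. -0. -1.] q [-0.64  0.39  1.73  0.    1.02 -1.29] F [-2.2  1.7  7.2] w 0.001 ff 3.678665868937969
[-22.53484581  -2.259894   109.94097127]
```

```bash
python3 -m handwheel '[[0,[0,0,0.1],0],[0,[0,0,0],0],[0,[0,0,-1],0],[0,[0,0,-3],0],[0,[0,0,-4],0],[0,[0,0,-4],0],[0,[0,0,-3],0],[0,[0,0,0],0]]'
python3 - <<'E'
from plan import *; from box import *; from workcell import viewer; import cv2
st(); o=r.get_obs(); print(b(o['position']), b([410.9,-219.5,177]))
c=viewer.camera("wrist"); cv2.imwrite("pics/w5.png",c["image"][:,:,::-1])
T=np.eye(4); T[:3,:3]=Ro.from_rotvec(o["ee_rot"]).as_matrix(); T[:3,3]=o["position"]; W=T@c["T_tool_cam"]
def pix(P): q=c["intrinsics"]@(np.linalg.inv(W)@np.r_[P,1])[:3]; return (q[:2]/q[2]).round()
print("shut edge",pix(w(-71,-85,110)),pix(w(-71,85,110)))
for th in np.arange(1.6,2.21,.1): print("clamp",th.round(2),pix(w(-92+62*np.cos(th)-3*np.sin(th),0,117+62*np.sin(th)+3*np.cos(th))))
E
```

```text
time_s: 22.12
position: [463.2, -291.5, 261.1]
ee_rot: [1.39, 2.81, -0.002]
wrist_force: [0.7, -0.6, -0.4]
width: 0.005
finger_force: 0.0
22.12 [ 463.2 -291.5  261.1] yang 0.652 zax [ 0.005 -0.004 -1.   ] q [-0.64  0.24  1.52 -0.    1.37 -1.29] F [ 0.7 -0.6 -0.4] w 0.005 ff 0.0
[-20.30243284  -1.81463585 261.1072967 ] [-109.26121036    0.44487168  177.        ]
shut edge [203. 158.] [440. 158.]
clamp 1.6 [322. 126.]
clamp 1.7 [322. 113.]
clamp 1.8 [322. 101.]
clamp 1.9 [322.  90.]
clamp 2.0 [322.  78.]
clamp 2.1 [322.  68.]
clamp 2.2 [322.  58.]
```

View pics/w5.png

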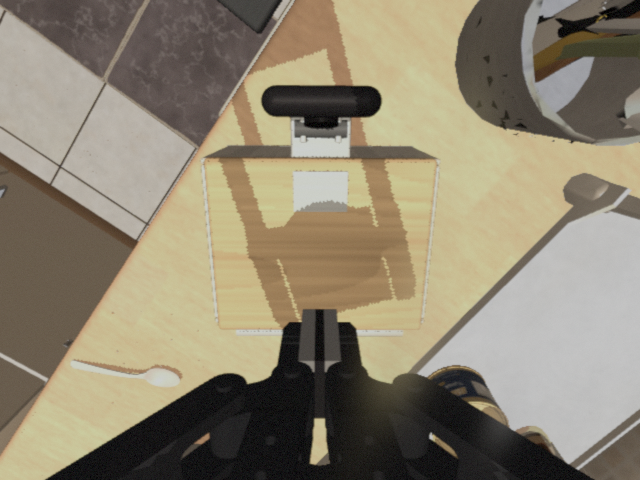

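The lid lies shut, its edge at row 158 as predicted for angle 0. The clamp bar at (322,100) gives about 1.8 rad. Next I go behind the handle.

```bash
python3 -m handwheel '[[0,[3.2,-0.1,0],0],[0,[3.3,-0.1,0],0],[0,[3.3,0,0],0],[0,[3.3,0,0],0],[0,[0,0,2.5],0],[0,[0,0,2.5],0],[0,[0,0,2.5],0],[0,[0,0,1.5],0],[0,[0,0,0],0]]'; python3 -c "
from plan import *; from box import *
st(); print(b(r.get_obs()['position']))
X,Z=None,None
for th in np.r_[1.8:0:-.1,0]:
    hx,hz=-92+62*np.cos(th)-3*np.sin(th),117+62*np.sin(th)+3*np.cos(th)
    nx,nz=hx-19*np.sin(th),hz+8*np.cos(th)-6*np.sin(th)
    print(th.round(2),'at',round(nx),round(nz), '' if X is None else ('shift cm',round((X-nx)/10,1),round((Z-nz)/10,1))); X,Z=nx,nz
"
```

```text
time_s: 23.3
position: [378.4, -186.0, 166.0]
ee_rot: [-1.39, -2.811, -0.001]
wrist_force: [-0.6, 0.4, -0.1]
width: -0.001
finger_force: 0.0
23.3 [ 378.4 -186.   166. ] yang 0.652 zax [-0.005  0.003 -1.   ] q [-0.56  0.16  1.9  -0.    1.09 -1.21] F [-0.6  0.4 -0.1] w -0.001 ff 0.0
[-155.60291702   -4.97383293  165.96145667]
1.8 at -128 169 
1.7 at -122 171 ('shift cm', np.float64(-0.6), np.float64(-0.2))
1.6 at -116 173 ('shift cm', np.float64(-0.6), np.float64(-0.2))
1.5 at -110 174 ('shift cm', np.float64(-0.6), np.float64(-0.1))
1.4 at -103 174 ('shift cm', np.float64(-0.6), np.float64(-0.0))
1.3 at -97 174 ('shift cm', np.float64(-0.7), np.float64(0.0))
1.2 at -90 173 ('shift cm', np.float64(-0.7), np.float64(0.1))
1.1 at -83 172 ('shift cm', np.float64(-0.7), np.float64(0.1))
1.0 at -77 170 ('shift cm', np.float64(-0.6), np.float64(0.2))
0.9 at -71 168 ('shift cm', np.float64(-0.6), np.float64(0.2))
0.8 at -65 165 ('shift cm', np.float64(-0.6), np.float64(0.3))
0.7 at -59 161 ('shift cm', np.float64(-0.6), np.float64(0.3))
0.6 at -53 158 ('shift cm', np.float64(-0.6), np.float64(0.4))
0.5 at -48 154 ('shift cm', np.float64(-0.5), np.float64(0.4))
0.4 at -43 149 ('shift cm', np.float64(-0.5), np.float64(0.5))
0.3 at -39 144 ('shift cm', np.float64(-0.4), np.float64(0.5))
0.2 at -36 139 ('shift cm', np.float64(-0.4), np.float64(0.5))
0.1 at -33 134 ('shift cm', np.float64(-0.3), np.float64(0.5))
0.0 at -30 128 ('shift cm', np.float64(-0.3), np.float64(0.6))
```

```bash
python3 -m handwheel '[[0,[-0.8,0.4,0],0],[0,[-0.8,0,0],0],[0,[-0.6,0,-0.2],0],[0,[-0.6,0,-0.2],0],[0,[-0.6,0,-0.2],0],[0,[-0.6,0,-0.1],0],[0,[-0.6,0,0],0],[0,[-0.6,0,0],0],[0,[0,0,0],0]]'; python3 -c "
from plan import *; from box import *
st(); print(b(r.get_obs()['position']))"
```

```text
time_s: 24.42
position: [415.8, -226.9, 175.3]
ee_rot: [1.392, 2.815, -0.001]
wrist_force: [0.4, 0.3, 1.0]
width: -0.002
finger_force: 0.0
24.43 [ 415.8 -226.9  175.3] yang 0.652 zax [ 0.001 -0.001 -1.   ] q [-0.59  0.22  1.79 -0.    1.13 -1.24] F [0.4 0.3 1. ] w -0.002 ff 0.0
[-100.46925586   -0.17564278  175.2512968 ]
```

Now at X=-100, Z=175 (about 1.35 rad), following the arc.

```bash
python3 -m handwheel '[[0,[-0.5,0,0.1],0],[0,[-0.7,0,0.1],0],[0,[-0.7,0,0.1],0],[0,[-0.6,0,0.2],0],[0,[-0.6,0,0.2],0],[0,[-0.6,0,0.3],0],[0,[-0.6,0,0.3],0],[0,[-0.6,0,0.4],0],[0,[-0.5,0,0.4],0],[0,[0,0,0],0]]'
python3 - <<'E'
from plan import *; from box import *; from workcell import viewer; import cv2
st(); o=r.get_obs(); print(b(o['position']))
c=viewer.camera("wrist"); cv2.imwrite("pics/w6.png",c["image"][:,:,::-1])
E
```

```text
time_s: 25.68
position: [448.3, -269.6, 154.0]
ee_rot: [1.393, 2.816, -0.0]
wrist_force: [0.3, 0.9, -0.1]
width: 0.0
finger_force: 0.0
25.68 [ 448.3 -269.6  154. ] yang 0.652 zax [ 0. -0. -1.] q [-0.62  0.31  1.72 -0.    1.11 -1.27] F [ 0.3  0.9 -0.1] w 0.0 ff 0.0
[-46.75074417  -0.28509486 153.98282871]
```

View pics/w6.png

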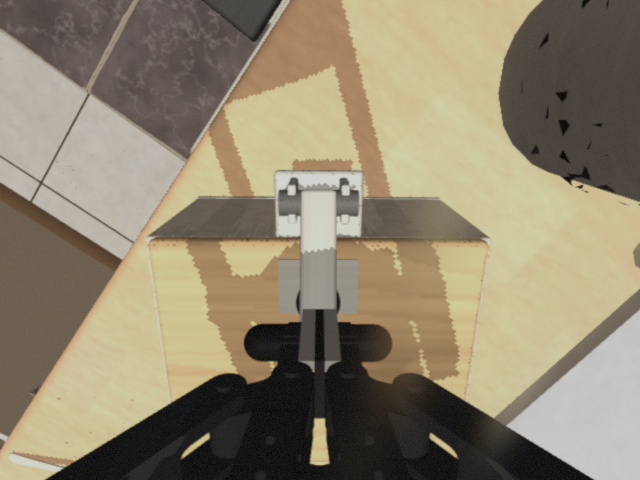

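The lever has come over the lid: handle bar at (318,342), just ahead of the fingertips. I'll continue down the arc.

```bash
python3 -m handwheel '[[0,[-0.5,0,0.4],0],[0,[-0.4,0,0.5],0],[0,[-0.4,0,0.5],0],[0,[-0.3,0,0.5],0],[0,[-0.2,0,0.4],0],[0,[0,0,0.3],0],[0,[0,0,0.2],0],[0,[0,0,0],0]]'; python3 -c "
from plan import *; from box import *
st(); print(b(r.get_obs()['position']))"
```

```text
time_s: 26.72
position: [459.3, -283.9, 127.6]
ee_rot: [1.391, 2.814, -0.001]
wrist_force: [-1.5, 0.5, 7.5]
width: -0.002
finger_force: 3.8
26.73 [ 459.3 -283.9  127.6] yang 0.652 zax [ 0.001 -0.002 -1.   ] q [-0.63  0.36  1.72 -0.    1.06 -1.28] F [-1.5  0.5  7.5] w -0.002 ff 3.7943346798419952
[-28.70027219  -0.24553195 127.56719501]
```

```bash
python3 -m handwheel '[[0,[0,0,0.1],0],[0,[0,0,0.1],0],[0,[0,0,0],0]]'; python3 -m handwheel '[[0,[0,0,-1],0],[0,[0,0,-3],0],[0,[0,0,-4],0],[0,[0,0,-4],0],[0,[0,0,-4],0],[0,[0,0,0],0]]'
python3 - <<'E'
from plan import *; from box import *; from workcell import viewer; import cv2
st(); o=r.get_obs()
c=viewer.camera("wrist"); t=viewer.camera("top")["image"][:,:,::-1]
f=lambda i:cv2.resize(i,(400,300),interpolation=cv2.INTER_AREA)
A=np.hstack([f(c["image"][:,:,::-1]),f(t)]); cv2.imwrite("pics/m7.png",A)
T=np.eye(4); T[:3,:3]=Ro.from_rotvec(o["ee_rot"]).as_matrix(); T[:3,3]=o["position"]; W=T@c["T_tool_cam"]
def pix(P): q=c["intrinsics"]@(np.linalg.inv(W)@np.r_[P,1])[:3]; return (q[:2]/q[2]*400/640).round(1)
print("lid edge",pix(w(-71,-85,110)),pix(w(-71,85,110)))
for th in (0,.1,.2): print("bar",th,[pix(w(-92+62*np.cos(th)-3*np.sin(th),y,120+62*np.sin(th))) for y in(-32,32)])
E
```

```text
time_s: 27.1
position: [459.5, -283.9, 127.0]
ee_rot: [1.391, 2.813, -0.001]
wrist_force: [-3.9, 1.9, 17.4]
width: 0.001
finger_force: 8.7
time_s: 27.85
position: [460.7, -284.5, 288.0]
ee_rot: [1.389, 2.809, -0.002]
wrist_force: [-1.3, -0.6, -0.1]
width: 0.004
finger_force: 0.0
27.85 [ 460.7 -284.5  288. ] yang 0.652 zax [ 0.006 -0.005 -1.   ] q [-0.63  0.22  1.49  0.    1.43 -1.28] F [-1.3 -0.6 -0.1] w 0.004 ff 0.0
lid edge [131.2 101.9] [266.3 101.8]
bar 0 [array([173.7, 135.5]), array([223.9, 135.4])]
bar 0.1 [array([173.2, 136.3]), array([224.4, 136.3])]
bar 0.2 [array([172.7, 136.7]), array([224.9, 136.6])]
```

View pics/m7.png

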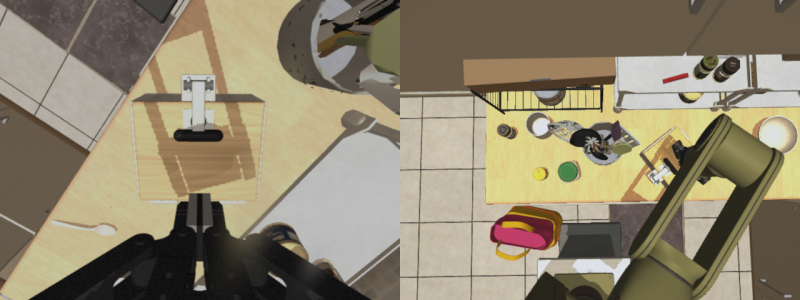

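The lid is shut, with its edge at row 102. The clamp bar at (174–223,135) matches the fully-down prediction, and pressing it met a hard stop at z = 127. The bystanders are untouched and the gripper is clear, so I'm handing in.

```bash
python3 -m handwheel '[[0,[0,0,-1],0],[0,[0,0,0],0],[0,[0,0,0],0]]'; python3 -c "
from workcell import r
print(r.finish_job())"
```

```text
time_s: 28.32
position: [458.7, -283.2, 293.7]
ee_rot: [-1.392, -2.815, -0.0]
wrist_force: [-0.6, -0.5, -0.1]
width: 0.006
finger_force: 0.0
the job is handed in; nothing more can be done
None
```

The honey jar is standing upright in the box with the lid shut and the clamp lever fully down on it, the bystanders look undisturbed, and I handed the job in at about 28 s (limit 66 s); no verdict was returned.

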